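# Pressure-cooker lid, selector set, held over the pot for a look at the seal

### The job

Get the pressure cooker ready to close: while its lid still lies on the worktop, turn the small selector lever on the lid to the middle setting (two ribs). Then pick the lid up by its bar handle, carry it over the jars and the tin without disturbing them, and stop with it hovering about a centimetre above the pot's rim, centred, level and with the lid's bar handle in line with the pot's two side handles. Do not let it touch the pot or shift the pot from where it stands: finish while still holding it there, so that I can check the sealing ring before it goes down.

Things in the scene. Friction and masses are not known exactly. Their poses are not given: they have to be found in the camera images.
- lid: Lid, steel disc 184 mm across, right side up, 0.5-0.85 kg. Origin: centre of underside (skirt's lower edge), z up; top of disc 15 (edge) to 22 mm up. Black bar handle along y through the centre: 112 long, 22 wide, 18 high, its middle 62 mm up, 30 mm free below it, on two posts at y +-42. Two 34 mm wide jaws at the rim in line with the bar, to y +-100. Selector lever on the -x side.
- selector_hinge (a point): Point on the vertical axis of the selector lever, at the lever's underside: 38 mm from the lid's centre along the lid's -x, 29.5 mm above the lid's underside.
- selector_knob (a point): Centre of the upright black knob at the free end of the selector lever: 11 mm thick (13 at its top end), 36 mm from the lever's axis, from 36 to 55 mm above the lid's underside, this point 45.5 mm above it. Knob and lever turn together.
- selector (a joint): Angle of the selector lever, rad, 0 to 1.6, growing anticlockwise seen from above; light friction (0.03 N m), stays where left. Raised black ribs on the lid past the lever's end mark the settings: one rib at 0, two ribs at 0.8 (middle setting: lever points straight out along the lid's -x), three ribs at 1.6.
- pot: Steel pot, open, 166 mm across the rim, 85 mm high, 1.5 kg, standing loose. Origin: centre of its underside, z up. Two black side handles stick out along its +y and -y to 128 mm from the centre, with small lugs beside the jaws' places, up to 81 mm above the worktop.
- pot_mouth (a point): Centre of the pot's mouth at the height of the rim, 85 mm above the pot's underside.
- spice_a: Spice jar with a large red cap, 45 mm across, 106 mm high, standing between lid and pot; origin at the centre of its underside. Leave alone.
- salt_shaker: Glass salt shaker with a steel cap, 44 mm across, 90 mm high, between lid and pot; origin at the centre of its underside. Leave alone.
- tin_beans: Food tin, 57 mm across, 72 mm high, between lid and pot; origin at the centre of its underside. Leave alone.
- pepper_mill: Turned wooden pepper mill, 58 mm across, 170 mm high, standing farther back; origin at the centre of its underside. Leave alone.

How it is judged:
On the way:
1. selector lever at the middle setting, the lid still on the worktop (value of joint selector between 0.67 and 0.93 rad and height (world z) of lid below 0.01 m), for 0.2 s.
At the end, for the whole second after the job is handed in: Lid held still by the fingers: underside 3-22 mm above the rim, within 7 mm of centre, bar within 0.09 rad of the line of the pot's handles (either way round), level within 0.06 rad, not touching the pot, which stands on the worktop; selector at 0.67-0.93 rad (two ribs at 0.8) (value of joint selector between 0.67 and 0.93 rad and z of lid in the frame of pot_mouth between 0.003 and 0.022 m and horizontal distance between lid and pot_mouth below 0.007 m and angle between the y axis of lid and the y axis of pot, either way round below 0.09 rad and angle between lid's own z axis and vertical below 0.06 rad and angle between pot's own z axis and vertical below 0.03 rad and height (world z) of pot below 0.005 m and contact force between lid and the fingers above 2 N and contact force between lid and pot below 0.1 N and linear speed of lid below 0.01 m/s); the arm keeps its last pose, push and grip.
It fails at once if the lid touched the pot (contact force between lid and pot above 0.5 N).
It fails at once if the pot was shoved by more than 20 mm (distance of pot from where it was at the start of the episode above 0.02 m).
It fails at once if a jar, the tin, the shaker or the mill was moved by more than 20 mm or knocked over (distance of any of spice_a, salt_shaker, tin_beans, pepper_mill from where it was at the start of the episode above 0.02 m or angle between any of spice_a, salt_shaker, tin_beans, pepper_mill's own z axis and vertical above 0.5 rad).
It also fails if it takes over 56 s, if anything falls off the work surface, if the arm or the gripper's body presses on something with over 40 N, if the wrist force passes 120 N, or if a joint passes its speed limit or range.

### The arm

A 6-joint arm with a two-finger parallel gripper is mounted at the origin on a cart in front of the work surface, level with it; the furniture and walls round the work are solid. World frame = base frame: x ahead of the robot, y to its left, z up, the work surface at z = 0. Lengths are in m, angles in rad, forces in N, time in s.
With the tool pointing down it reaches from about 0.25 to 0.775 m from the base axis. Payload 4 kg.
Tool frame: the origin (TCP) lies midway between the tips of the shut fingers; the grasp point (between the pads) lies 19 mm behind it (robot.tcp_to_grasp is the z of the grasp point in the tool frame, in m); z points along the fingers, y is the line along which they close (so a half turn about z gives the same grasp; the last joint's range is limited). The gripper opens to 94 mm and grips with 3 to 60 N. Pads are 16 mm wide; open, the fingers measure 119 mm over their backs; the gripper's body (75 mm by 177 mm) begins 78 mm behind the grasp point.
Start: joints at [-1.342, 0.087, 1.371, -0, 1.684, -0.103], TCP at [0.179, -0.52, 0.206] pointing down, gripper open.
Joint ranges: [-3.1, 3.1], [-0.76, 2.03], [0.27, 2.55], [-1.08, 4.22], [0.17, 2.65], [-2.57, 2.57]. Speed limits (rad/s): [2.79, 2.79, 3.14, 3.14, 3.14, 3.14].

### API

Orientations are given as [roll, pitch, yaw] about the fixed x, y, z axes, in that order (R = Rz(yaw) Ry(pitch) Rx(roll)).
In Python, from bench import robot gives the robot as it stands. The module is installed in compiled form; this text tells all that it offers.
- The arm moves only by the tool move_arm, never from a script. Its argument "motion" is one flat list of numbers, 7 for each row, row after row: the turn, a rotation vector about the tool's x, y, z in units of 45 degrees (1.0 is 45 degrees), then the shift along the tool's x, y, z in units of 100 mm (1.0 is 100 mm), then the opening, from 0 (shut) to 1 (fully open). A call has 1 to 12 rows; each row shifts and turns the commanded pose from where the row before left it, along the tool's axes as they then stand; what a row does not reach is not made up. A row lasts 1/12 s, in which the tool goes at most 41.7 mm and 7.16 degrees, less where a joint would pass 70% of its speed; a pose out of reach is approached as far as the arm can. A call with a number of a shift or a turn outside -1 to 1 is refused whole. A call with a gripper value outside its range is refused whole. The fingers move at their own pace and stop on an object; the grip force is fixed at half the most. Time passes only in rows, so rows that do not move let the fingers close. It gives the time, the measured TCP pose, the force, the opening and the grip force at its end, in the units of the state.
- robot.get_obs(): the state, without advancing time (a new reading comes with each control period).
- robot.snapshot(name): name is "scene" or "top"; returns the picture (400x640x3 uint8, red, green, blue); there is no depth.
- robot.get_calibration(name): a dict with "fx", "fy", "cx", "cy" (pixels), "R" (3x3) and "t" (3): a world point X has camera coordinates R X + t. Camera axes: x right, y down, z forward; pixel columns grow to the right and rows downward; lengths in m; the calibration is good to about 2 mm. A picture is of the moment at which its call begins. get_calibration takes no time and is no camera call.
- robot.close_job(): hands the job in; it is judged then, once.
The state is a dict: "time": time; "joint_positions": joint angles; "qvel": joint speeds; "joint_torque": joint torques, N m; "tool_pos": TCP position; "ee_rot": TCP orientation; "wrist_force": force on the tool from outside, world axes, zero at the start; "wrist_torque": the same for the moment, N m; "width": finger opening in m; "finger_force": force on a finger pad.
Only numpy, scipy, OpenCV 4.12 (cv2) and the standard library are available. Lean on these libraries where they do the work, as an engineer would, in place of code of your own. Each camera call takes 0.05 s, during which the arm holds its last target. There are 200 camera calls.

## Working session

There is one attempt and no reset: what is moved stays moved. The work goes in short steps, Python scripts to look and compute and a tool call to move; the robot and the scene stay as the last step left them, time stands still between calls to the robot, and variables do not carry over. Pictures are saved under pics/ and viewed, at most 10 in all, crops included, and the job is handed in when it is done.

Besides the shell and the picture viewer there is one more tool, called after "Request:" as a command line: name --argument value ..., lists and objects as JSON in quotes. move_arm: Moves the arm, as the interface text tells. Shifts and turns lie within -1 to 1; 1 stands for 100 mm of shift or 45 degrees of turn. Its arguments: {"type":"object","properties":{"motion":{"type":"array","items":{"type":"number"}}},"required":["motion"]}

```bash
mkdir -p pics; python3 - <<'E'
from bench import robot
import cv2
for n in("scene","top"):
    im=robot.snapshot(n); cv2.imwrite(f"pics/{n}0.png",im[:,:,::-1])
    c=robot.get_calibration(n); print(n,{k:(v.round(4).tolist() if hasattr(v,'round') and hasattr(v,'tolist') else v) for k,v in c.items()})
o=robot.get_obs(); print(o["time"],o["tool_pos"],o["ee_rot"],o["width"],o["wrist_force"])
print(robot.tcp_to_grasp)
E
```

```text
scene {'fx': 412.77379600496926, 'fy': 412.77379600496926, 'cx': 322.5154530475271, 'cy': 200.929512989979, 'R': [[0.8553, -0.518, -0.0142], [-0.3155, -0.4989, -0.8072], [0.411, 0.6949, -0.5901]], 't': [-0.5292, 0.2123, 0.6768]}
top {'fx': 459.4064916459039, 'fy': 459.4064916459039, 'cx': 330.1178883689217, 'cy': 205.22954913178847, 'R': [[0.0107, -0.9999, 0.0016], [-0.9842, -0.0108, -0.1767], [0.1767, 0.0003, -0.9843]], 't': [-0.0656, 0.5676, 0.9467]}
0.1 [ 0.17903627 -0.51951802  0.20439633] [-3.13956786e+00 -1.94910707e-04  3.31813651e-01] 0.09421745237234745 [-0.14375594  0.30410191  0.040564  ]
-0.0188
```

View pics/scene0.png

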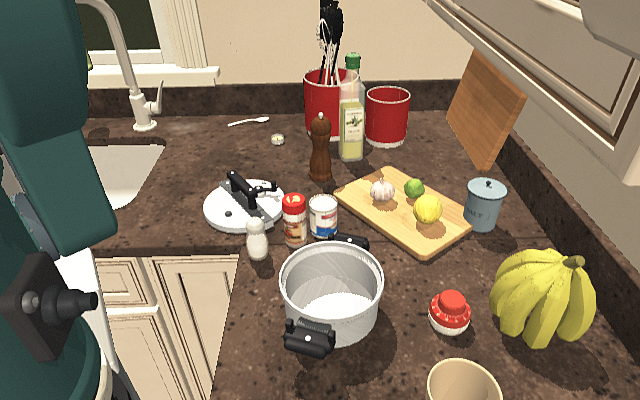

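View pics/top0.png

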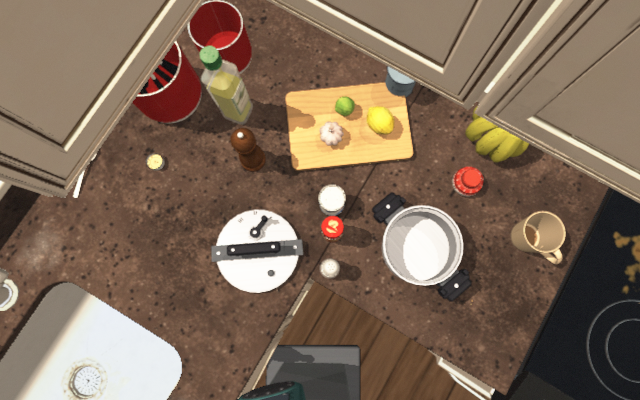

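The lid is at about (258,250) and the pot at (424,245) in the top view, with jars at (332,227), (330,268) and the tin at (332,200). Next I'll enlarge crops.

```bash
python3 - <<'E'
import cv2,numpy as np
t=cv2.imread("pics/top0.png");s=cv2.imread("pics/scene0.png")
def crop(im,x,y,w,h,k):return cv2.resize(im[y:y+h,x:x+w],None,fx=k,fy=k,interpolation=cv2.INTER_CUBIC)
a=np.hstack([crop(t,205,200,100,100,4),crop(t,370,185,100,120,4)[:400]])
b=crop(s,190,160,200,50,4)
cv2.imwrite("pics/c1.png",crop(t,205,203,107,95,7)[:600])
cv2.imwrite("pics/c2.png",np.hstack([crop(t,370,190,105,115,5)[:575,:400],crop(s,195,165,100,144,4)[:575,:400]]) )
cv2.imwrite("pics/c3.png",crop(s,195,160,100,75,8))
cv2.imwrite("pics/c2.png",crop(t,365,185,110,120,5))
E
```

```text
(no output)
```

View pics/c1.png

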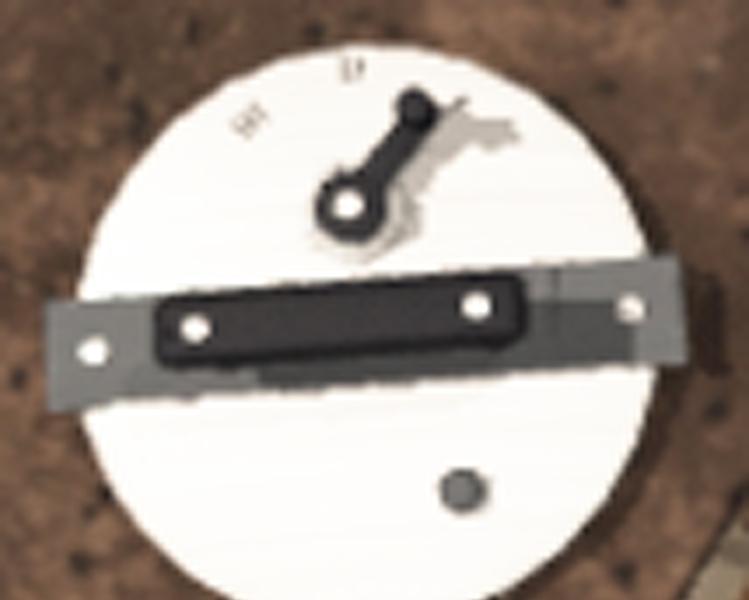

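View pics/c2.png

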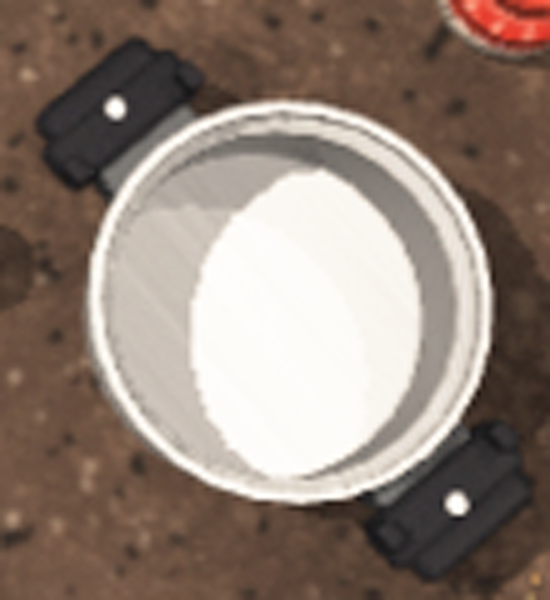

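View pics/c3.png

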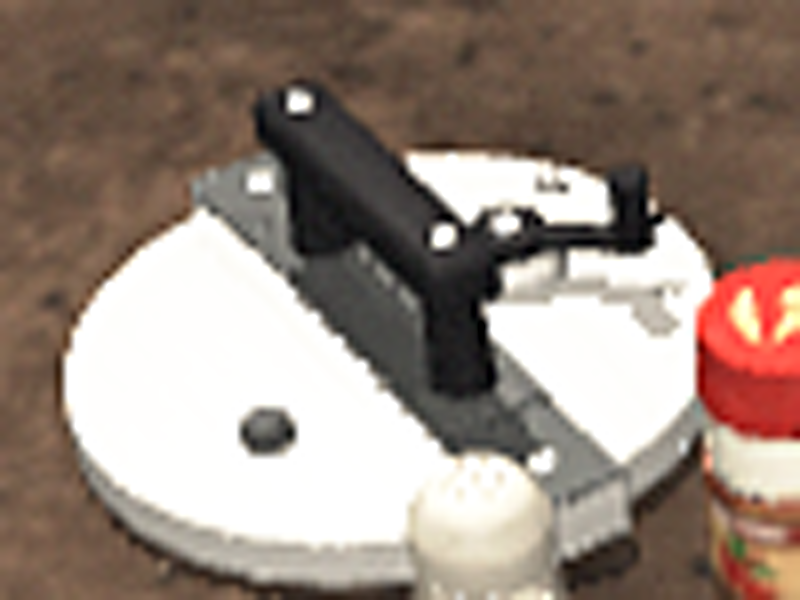

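The crops show the lever at one rib, with its knob at (414,105) and hinge at (348,205) in c1. The two ribs are at (352,68), straight out from the bar. The bar screws are at (195,329) and (477,306). The pot's handle screws are at (116,107) and (456,503) in c2.

```bash
cat > h.py <<'E'
from bench import robot
import numpy as np
from scipy.optimize import least_squares
C={n:robot.get_calibration(n) for n in("scene","top")}
def proj(n,X):
    c=C[n];p=np.atleast_2d(X)@np.array(c["R"]).T+np.array(c["t"])
    return np.c_[c["fx"]*p[:,0]/p[:,2]+c["cx"],c["fy"]*p[:,1]/p[:,2]+c["cy"]]
def full(p,o,k):return (np.array(p)+.5)/k-.5+np.array(o)
def tri(t,s):
    r=least_squares(lambda X:np.r_[proj("top",X)[0]-t,proj("scene",X)[0]-s],[.5,0,.05]);return r.x,np.abs(r.fun).max()
def onz(n,p,z):
    return np.r_[least_squares(lambda X:proj(n,[X[0],X[1],z])[0]-p,[.5,0]).x,z]
E
python3 - <<'E'
from h import *
np.set_printoptions(precision=4,suppress=True)
T=lambda p:full(p,(205,203),7);S=lambda p:full(p,(195,160),8)
for n,a,b in [("bar+y",(195,329),(299,101)),("bar-y",(477,306),(443,235)),("jaw+y",(93,350),(260,181)),("jaw-y",(630,308),(541,460)),("hinge",(348,205),(507,222)),("knobtop",(414,105),(628,175))]:
    print(n,*tri(T(a),S(b)))
P=lambda p:full(p,(365,185),5)
h1,h2=[onz("top",P(p),.08) for p in((116,107),(456,503))]
print("pot screws",h1,h2,(h1+h2)/2,np.arctan2(*(h1-h2)[1::-1]))
th=np.linspace(0,2*np.pi,181);circ=np.c_[np.cos(th),np.sin(th),0*th]*.083
lo=P((88,100));hi=P((493,503))
def f(X):
    a=proj("top",X+circ);b=proj("scene",X+circ)
    return np.r_[a.min(0)-lo,a.max(0)-hi,b[:,0].min()-279,b[:,0].max()-383.5]
r=least_squares(f,[.5,-.2,.085]);print("rim",r.x,r.fun)
g=lambda X:f(np.r_[X,.085])
r=least_squares(g,[.5,-.2]);print("rim z85",r.x,r.fun)
for n,p,z in[("spice",(332,227),.106),("salt",(330,268),.09),("tin",(332,198),.072)]:print(n,onz("top",p,z))
o=robot.get_obs();print(o["time"])
E
```

```text
bar+y [0.4685 0.1435 0.0711] 0.1454467672694193
bar-y [0.4763 0.0595 0.0713] 0.1578964253164088
jaw+y [0.4653 0.1856 0.0218] 0.025935508286750064
jaw-y [0.4804 0.0177 0.022 ] 0.06449560749609873
hinge [0.5106 0.1049 0.0368] 0.27573175518182325
knobtop [0.5396 0.0829 0.0548] 0.30388893872282097
pot screws [ 0.5627 -0.1809  0.08  ] [ 0.3998 -0.318   0.08  ] [ 0.4812 -0.2495  0.08  ] 0.6995621208035832
rim [ 0.483  -0.2523  0.0805] [ 0.4609  0.1837 -0.4645 -0.4208 -0.6336  0.4581]
rim z85 [ 0.483  -0.2516] [ 0.3889 -0.2397 -0.1599 -0.4756 -1.0049  0.4449]
spice [ 0.5134 -0.0638  0.106 ]
salt [ 0.4315 -0.0606  0.09  ]
tin [ 0.5801 -0.0633  0.072 ]
0.1
```

Request:
move_arm --motion '[0,0,0.103,0,0,0,1,0,0,0.103,0,0,0,1,0,0,0.103,0,0,0,1,0,0,0,0.23,-0.315,0,1,0,0,0,0.23,-0.315,0,1,0,0,0,0.23,-0.315,0,1,0,0,0,0.23,-0.315,0,1,0,0,0,0.23,-0.315,0,1,0,0,0,0.23,-0.315,0,1,0,0,0,0.23,-0.315,0,1,0,0,0,0.23,-0.315,0,1,0,0,0,0.23,-0.315,0,1]'

```text
time: 1.1
tool_pos: [0.3604, -0.2173, 0.2051]
ee_rot: [-3.141, 0.0, 0.089]
wrist_force: [0.6, -0.7, -0.4]
width: 0.0941
finger_force: 0.0
```

Request:
move_arm --motion '[0,0,0,0.23,-0.315,0,0.35,0,0,0,0.23,-0.315,0,0.35,0,0,0,0.23,-0.315,0,0.35,0,0,0,0.23,-0.315,0,0.35,0,0,0,0.23,-0.315,0,0.35,0,0,0,0.23,-0.315,0,0.35,0,0,0,0.23,-0.315,0,0.35,0,0,0,0.23,-0.315,0,0.35,0,0,0,0.23,-0.315,0,0.35,0,0,0,0,0,0,0.35,0,0,0,0,0,0,0.35,0,0,0,0,0,0,0.35]'

```text
time: 2.1
tool_pos: [0.5405, 0.0812, 0.2048]
ee_rot: [3.141, 0.002, 0.089]
wrist_force: [-0.1, -0.5, 0.3]
width: 0.033
finger_force: 0.0
```

```bash
cat >> h.py <<'E'
def st(target=None):
    o=robot.get_obs();p=np.array(o["tool_pos"]);y=o["ee_rot"][2]
    print("t",round(o["time"],2),"pos",p.round(4),"rpy",np.round(o["ee_rot"],4),"w",round(o["width"],4),"F",np.round(o["wrist_force"],1),"ff",np.round(o["finger_force"],1),"q",np.round(o["joint_positions"],2))
    if target is not None:
        from scipy.spatial.transform import Rotation as Ro
        R=Ro.from_euler("xyz",o["ee_rot"]).as_matrix()
        print("tool shift units",(R.T@(np.array(target)-p)*10).round(3))
E
python3 - <<'E'
from h import *
st([.5396,.0829,.12])
print(onz("top",(242,134),.17))
E
```

```text
t 2.1 pos [0.5405 0.0812 0.2048] rpy [3.1409e+00 1.8000e-03 8.9300e-02] w 0.033 F [-0.1 -0.5  0.3] ff 0.0 q [ 0.05  0.08  1.38 -0.    1.68  1.53]
tool shift units [-0.006 -0.018  0.848]
[0.68682512 0.11477399 0.17      ]
```

Request:
move_arm --motion '[0,0,0,-0.006,-0.018,0.3,0.35,0,0,0,0,0,0.3,0.35,0,0,0,0,0,0.3,0.35,0,0,0,0,0,0.2,0.35,0,0,0,0,0,0.15,0.35,0,0,0,0,0,0.15,0.35,0,0,0,0,0,0.15,0.35,0,0,0,0,0,0.14,0.35,0,0,0,0,0,0,0.17,0,0,0,0,0,0,0.17,0,0,0,0,0,0,0.17,0,0,0,0,0,0,0.17]'

```text
time: 3.1
tool_pos: [0.5411, 0.0826, 0.0381]
ee_rot: [3.141, -0.002, 0.088]
wrist_force: [0.5, -0.3, -0.5]
width: 0.0161
finger_force: 0.0
```

```bash
python3 - <<'E'
from h import *
import cv2
st()
s=robot.snapshot("scene")[:,:,::-1]
cv2.imwrite("pics/k1.png",cv2.resize(s[110:260,170:370],None,fx=4,fy=4,interpolation=cv2.INTER_CUBIC))
h=np.array([.5105,.105]);p=np.array([.5396,.0829])
prev=None
for a in np.linspace(-37.5,5.15,9):
    q=h+.0364*np.array([np.cos(np.radians(a)),np.sin(np.radians(a))])
    if prev is not None:
        d=(q-prev)*10;c,s_=np.cos(.09),np.sin(.09)
        print(round(a,1),q.round(4),(c*d[0]+s_*d[1]).round(3),(s_*d[0]-c*d[1]).round(3))
    prev=q
E
```

```text
t 3.1 pos [0.5411 0.0826 0.0381] rpy [ 3.1409e+00 -2.5000e-03  8.8300e-02] w 0.0161 F [ 0.5 -0.3 -0.5] ff 0.0 q [ 0.05  0.17  1.62 -0.    1.35  1.53]
-32.2 [0.5413 0.0856] 0.022 -0.026
-26.8 [0.543  0.0886] 0.019 -0.028
-21.5 [0.5444 0.0917] 0.017 -0.03
-16.2 [0.5455 0.0949] 0.014 -0.031
-10.8 [0.5463 0.0982] 0.011 -0.032
-5.5 [0.5467 0.1015] 0.008 -0.033
-0.2 [0.5469 0.1049] 0.005 -0.034
5.2 [0.5468 0.1083] 0.002 -0.034
```

View pics/k1.png

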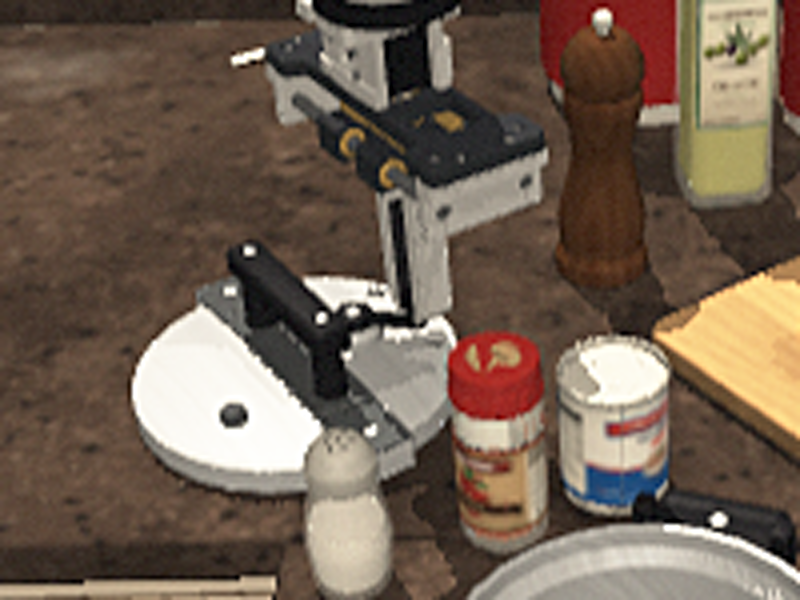

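The fingers straddle the knob at (405,315). Now I'll push it along its arc.

Request:
move_arm --motion '[0,0,0,0.006,-0.034,0,0.17,0,0,0,0.019,-0.033,0,0.17,0,0,0,0.017,-0.033,0,0.17,0,0,0,0.014,-0.033,0,0.17,0,0,0,0.011,-0.033,0,0.17,0,0,0,0.008,-0.033,0,0.17,0,0,0,0.005,-0.034,0,0.17,0,0,0,0.002,-0.034,0,0.17,0,0,0,0,0,0,0.17,0,0,0,0,0,0,0.17]'

```text
time: 3.98
tool_pos: [0.5452, 0.1114, 0.0359]
ee_rot: [-3.141, 0.002, 0.09]
wrist_force: [0.9, -0.3, -0.0]
width: 0.0163
finger_force: 0.0
```

```bash
python3 -c "
from h import *
st([.5468,.1098,.0381])"
```

```text
t 3.98 pos [0.5452 0.1114 0.0359] rpy [-3.1407e+00  2.0000e-03  8.9800e-02] w 0.0163 F [ 0.9 -0.3 -0. ] ff 0.0 q [0.1  0.2  1.59 0.   1.35 1.58]
tool shift units [ 0.015  0.017 -0.022]
```

Request:
move_arm --motion '[0,0,0,0,0,0,0.35,0,0,0,0,0,0,0.35,0,0,0,0,0,0,0.35,0,0,0,0,0,-0.2,0.35,0,0,0,0,0,-0.3,0.35,0,0,0,0,0,-0.3,0.35,0,0,0,0,0,-0.3,0.35,0,0,0,0,0,-0.3,0.35,0,0,0,-0.2,0,0,0.6,0,0,0,-0.2,0,0,0.6,0,0,0,-0.2,0,0,0.6,0,0,0,-0.13,0,0,0.6]'

```text
time: 4.98
tool_pos: [0.4719, 0.104, 0.1768]
ee_rot: [-3.141, 0.0, 0.089]
wrist_force: [-0.1, 0.4, -0.2]
width: 0.0549
finger_force: 0.0
```

Request:
move_arm --motion '[0,0,-0.154,0,0,0,0.6,0,0,-0.154,0,0,0,0.6,0,0,-0.154,0,0,0,0.6,0,0,-0.154,0,0,0,0.6,0,0,-0.154,0,0,0,0.6,0,0,-0.154,0,0,0,0.6,0,0,-0.154,0,0,0,0.6,0,0,-0.154,0,0,0,0.6,0,0,-0.154,0,0,0,0.6,0,0,-0.154,0,0,0,0.6,0,0,-0.154,0,0,0,0.6,0,0,-0.154,0,0,0,0.6]'

```text
time: 5.98
tool_pos: [0.4732, 0.1041, 0.1764]
ee_rot: [-3.141, -0.0, 1.546]
wrist_force: [-0.1, -1.5, 0.7]
width: 0.0564
finger_force: 0.0
```

Request:
move_arm --motion '[0,0,-0.152,0,0,0,0.6,0,0,0,0,0,0,0.6,0,0,0,0,0,0,0.6]'

```text
time: 6.23
tool_pos: [0.4733, 0.1041, 0.1764]
ee_rot: [-3.141, -0.0, 1.657]
wrist_force: [-0.6, 0.4, -0.6]
width: 0.0563
finger_force: 0.0
```

```bash
python3 - <<'E'
from h import *
import cv2
st([.4727,.1016,.1])
s=robot.snapshot("scene")[:,:,::-1]
t=robot.snapshot("top")[:,:,::-1]
cv2.imwrite("pics/k2.png",np.vstack([cv2.resize(i,None,fx=8,fy=6,interpolation=cv2.INTER_CUBIC) for i in(s[165:215,195:295],t[200:250,205:305])]))
E
```

```text
t 6.23 pos [0.4733 0.1041 0.1764] rpy [-3.1415e+00 -1.0000e-04  1.6567e+00] w 0.0563 F [-0.6  0.4 -0.6] ff 0.0 q [ 0.1  -0.05  1.57  0.    1.62  0.01]
tool shift units [-0.024 -0.008  0.764]
```

View pics/k2.png

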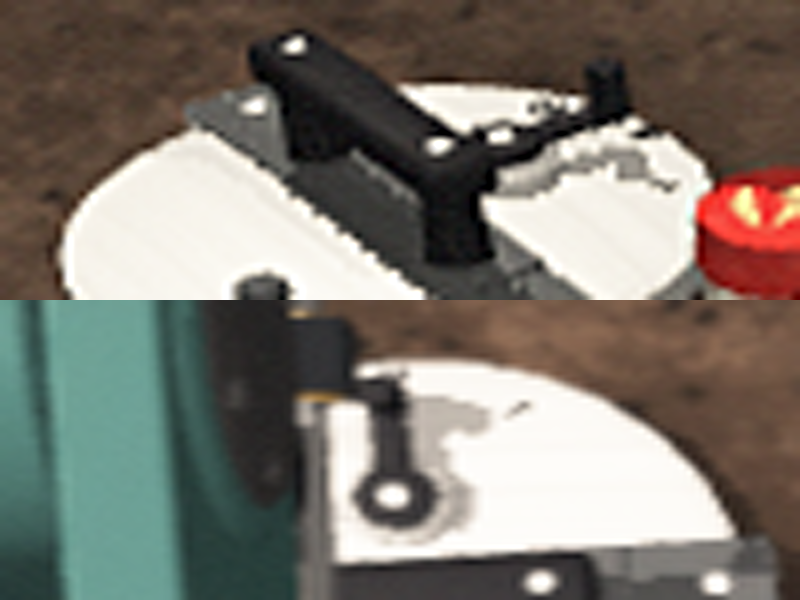

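```bash
python3 - <<'E'
from h import *
T=lambda p:(np.array(p)+.5)/np.array([8,6])-.5+np.array([205,200]);S=lambda p:(np.array(p)+.5)/np.array([8,6])-.5+np.array([195,165])
for n,a,b in[("bar-y",(540,281),(439,145)),("jaw-y",(716,282),None),("hinge",(393,195),(500,133)),("knob",(390,92),(605,68))]:
    print(n,*(tri(T(a),S(b)) if b else (onz("top",T(a),.022),)))
print("bar+y scene",onz("scene",S((295,45)),.0712))
print("bar-y scene",onz("scene",S((439,145)),.0712))
E
```

```text
bar-y [0.47592421 0.06094191 0.07119098] 0.09238346927162411
jaw-y [0.48017682 0.01881556 0.022     ]
hinge [0.50954151 0.1060756  0.03814228] 0.0954707839230764
knob [0.54424568 0.10552096 0.05575432] 0.060126241191369445
bar+y scene [0.46803049 0.14429583 0.0712    ]
bar-y scene [0.4761135  0.06088943 0.0712    ]
```

The knob reads slightly short of the middle setting, and the gripper partly hides it. I'll move aside and measure again.

Request:
move_arm --motion '[0,0,0,0.35,0,0,0.35,0,0,0,0.35,0,0,0.35,0,0,0,0.35,0,0,0.35,0,0,0,0.35,0,0,0.35,0,0,0,0,0,0,0.35,0,0,0,0,0,0,0.35]'

```text
time: 6.83
tool_pos: [0.4604, 0.2449, 0.1762]
ee_rot: [-3.141, 0.001, 1.662]
wrist_force: [0.0, 0.0, 0.3]
width: 0.0328
finger_force: 0.0
```

```bash
python3 - <<'E'
from h import *
import cv2
st()
s=robot.snapshot("scene")[:,:,::-1]
t=robot.snapshot("top")[:,:,::-1]
cv2.imwrite("pics/k3.png",np.hstack([cv2.resize(i,None,fx=8,fy=8,interpolation=cv2.INTER_CUBIC) for i in(s[162:232,235:285],t[200:270,237:287])]))
E
```

```text
t 6.83 pos [0.4604 0.2449 0.1762] rpy [-3.1411e+00  6.0000e-04  1.6619e+00] w 0.0328 F [0.  0.  0.3] ff 0.0 q [ 0.38  0.03  1.49 -0.    1.62  0.29]
```

View pics/k3.png

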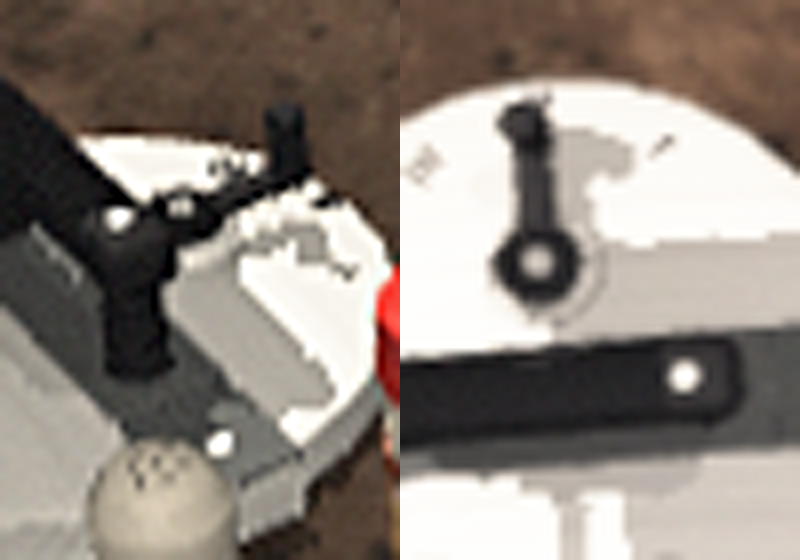

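```bash
python3 - <<'E'
from h import *
T=lambda p:full(np.array(p)-[400,0],(237,200),8);S=lambda p:full(p,(235,162),8)
D={}
for n,a,b in[("bar-y",(684,377),(118,217)),("hinge",(538,262),(180,203)),("knob",(522,122),(284,108))]:
    D[n]=tri(T(a),S(b));print(n,*D[n])
k=onz("top",T((522,122)),.055);h=onz("top",T((538,262)),.0375)
print(k,h,np.degrees(np.arctan2(*(k-h)[1::-1])))
for n,a in[("rib1",(663,146)),("rib2",(545,98)),("rib3",(425,165))]:
    p=onz("top",T(a),.02);print(n,p,np.degrees(np.arctan2(*(p-h)[1::-1])))
E
```

```text
bar-y [0.47547515 0.06083836 0.07153872] 0.16481737980754474
hinge [0.50921508 0.10578909 0.03787219] 0.16354556708148493
knob [0.54483538 0.10856073 0.0560853 ] 0.16563600844074244
[0.54467506 0.10884865 0.055     ] [0.50892324 0.1059464  0.0375    ] 4.640951798982639
rib1 [0.54381011 0.07537388 0.02      ] -41.22915954002498
rib2 [0.55698784 0.10874972 0.02      ] 3.337932381582607
rib3 [0.53774877 0.14136201 0.02      ] 50.85711170634422
```

The lever is at about 4.6° against 5.3° straight out, so the selector reads about 0.79, which is good. Now I'll grasp the bar.

Request:
move_arm --motion '[0,0,0,-0.35,-0.005,0,0.35,0,0,0,-0.35,-0.005,0,0.35,0,0,0,-0.35,-0.005,0,0.35,0,0,0,-0.35,0,0,0.35,0,0,0,-0.027,0,0.2,0.35,0,0,0,0,0,0.3,0.35,0,0,0,0,0,0,0.35,0,0,0,0,0,0,0.35]'

```text
time: 7.6
tool_pos: [0.4707, 0.0998, 0.1251]
ee_rot: [-3.137, 0.0, 1.657]
wrist_force: [0.0, -0.4, 0.2]
width: 0.0326
finger_force: 0.0
```

```bash
python3 -c "
from h import *
st([.4716,.1026,.043])"
```

```text
t 7.6 pos [0.4707 0.0998 0.1251] rpy [-3.1374e+00  3.0000e-04  1.6571e+00] w 0.0326 F [ 0.  -0.4  0.2] ff 0.0 q [ 0.09 -0.03  1.65 -0.    1.52  0.01]
tool shift units [0.027 0.015 0.821]
```

Request:
move_arm --motion '[0,0,0,0.02,0.01,0.2,0.35,0,0,0,0,0,0.2,0.35,0,0,0,0,0,0.15,0.35,0,0,0,0,0,0.12,0.35,0,0,0,0,0,0.1,0.35,0,0,0,0,0,0.05,0.35,0,0,0,0,0,0,0.35,0,0,0,0,0,0,0.35]'

```text
time: 8.27
tool_pos: [0.4736, 0.1035, 0.0454]
ee_rot: [3.14, 0.0, 1.66]
wrist_force: [0.8, 0.4, -0.0]
width: 0.0327
finger_force: 0.0
```

Request:
move_arm --motion '[0,0,0,0,0,0,0,0,0,0,0,0,0,0,0,0,0,0,0,0,0,0,0,0,0,0,0,0,0,0,0,0,0,0,0,0,0,0,0,0,0,0]'

```text
time: 8.77
tool_pos: [0.4708, 0.1032, 0.0454]
ee_rot: [-3.137, 0.0, 1.66]
wrist_force: [-6.9, -0.6, 6.0]
width: 0.0219
finger_force: 30.0
```

```bash
python3 -c "
from h import *
st([.4716,.1026,.043])"
```

```text
t 8.77 pos [0.4708 0.1032 0.0454] rpy [-3.1368e+00  3.0000e-04  1.6605e+00] w 0.0219 F [-6.9 -0.6  6. ] ff 30.0 q [ 0.1   0.03  1.76 -0.    1.36  0.01]
tool shift units [-0.007  0.008  0.024]
```

Request:
move_arm --motion '[0,0,0,0,0,-0.05,0,0,0,0,0,0,-0.1,0,0,0,0,0,0,-0.15,0,0,0,0,0,0,-0.2,0,0,0,0,0,0,-0.25,0,0,0,0,0,0,-0.25,0,0,0,0,0,0,-0.2,0,0,0,0,0,0,-0.2,0,0,0,0,0,0,-0.1,0,0,0,0,0,0,0,0,0,0,0,0,0,0,0]'

```text
time: 9.68
tool_pos: [0.473, 0.1034, 0.1941]
ee_rot: [3.142, 0.0, 1.66]
wrist_force: [-0.1, 0.4, -8.2]
width: 0.0215
finger_force: 30.0
```

```bash
python3 - <<'E'
from h import *
import cv2
st([.482,-.2516,.195])
s=robot.snapshot("scene")[:,:,::-1]
cv2.imwrite("pics/l1.png",s)
E
```

```text
t 9.68 pos [0.473  0.1034 0.1941] rpy [3.1415e+00 1.0000e-04 1.6599e+00] w 0.0215 F [-0.1  0.4 -8.2] ff 30.0 q [ 0.1  -0.06  1.54 -0.    1.66  0.01]
tool shift units [-3.544 -0.226 -0.008]
```

View pics/l1.png

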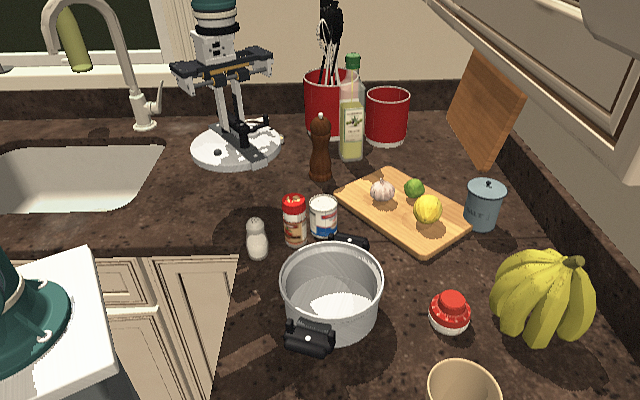

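The lid is held level at (237,148). Next I'll carry it across.

Request:
move_arm --motion '[0,0,0,-0.1,-0.006,0,0,0,0,0,-0.2,-0.013,0,0,0,0,0,-0.3,-0.019,0,0,0,0,0,-0.33,-0.021,0,0,0,0,0,-0.33,-0.021,0,0,0,0,0,-0.33,-0.021,0,0,0,0,0,-0.33,-0.021,0,0,0,0,0,-0.33,-0.021,0,0,0,0,0,-0.33,-0.021,0,0,0,0,0,-0.33,-0.021,0,0,0,0,0,-0.3,-0.019,0,0,0,0,0,-0.2,-0.013,0,0]'

```text
time: 10.73
tool_pos: [0.48, -0.2418, 0.1922]
ee_rot: [-3.138, 0.0, 1.657]
wrist_force: [0.4, -0.1, -7.1]
width: 0.0218
finger_force: 30.0
```

Request:
move_arm --motion '[0,0,0,-0.1,-0.006,0,0,0,0,0,-0.03,-0.006,0,0,0,0,0.06,0,0,0,0,0,0,0.11,0,0,0,0,0,0,0.15,0,0,0,0,0,0,0.15,0,0,0,0,0,0,0.15,0,0,0,0,0,0,0.15,0,0,0,0,0,0,0.15,0,0,0,0,0,0,0.15,0,0,0,0,0,0,0.1,0,0,0,0,0,0,0.05,0,0,0,0]'

```text
time: 11.73
tool_pos: [0.4814, -0.2494, 0.1937]
ee_rot: [-3.139, -0.0, 0.7]
wrist_force: [0.2, 0.5, -7.2]
width: 0.0217
finger_force: 30.0
```

Request:
move_arm --motion '[0,0,0,0,0,0,0,0,0,0,0,0,0,0,0,0,0,0,0,0,0,0,0,0,0,0,0,0]'

```text
time: 12.07
tool_pos: [0.4816, -0.2507, 0.1943]
ee_rot: [-3.141, -0.0, 0.703]
wrist_force: [0.3, 0.5, -7.4]
width: 0.0219
finger_force: 30.0
```

```bash
python3 - <<'E'
from h import *
import cv2
for i in range(3): st([.482,-.2516,.15]); t=robot.snapshot("top")
cv2.imwrite("pics/p_top.png",t[:,:,::-1]);cv2.imwrite("pics/p_scene.png",robot.snapshot("scene")[:,:,::-1])
E
```

```text
t 12.07 pos [ 0.4816 -0.2507  0.1943] rpy [-3.1411 -0.      0.7029] w 0.0219 F [ 0.3  0.5 -7.4] ff 30.0 q [-0.58  0.07  1.41  0.    1.66  0.28]
tool shift units [-0.002  0.009  0.443]
t 12.12 pos [ 0.4816 -0.2509  0.1944] rpy [-3.1413 -0.      0.7026] w 0.0216 F [-0.3  0.7 -6.7] ff 30.0 q [-0.58  0.07  1.41  0.    1.66  0.28]
tool shift units [-0.002  0.008  0.444]
t 12.17 pos [ 0.4816 -0.251   0.1944] rpy [-3.1415 -0.      0.7023] w 0.022 F [-0.2 -0.4 -7.3] ff 30.0 q [-0.58  0.07  1.41  0.    1.66  0.28]
tool shift units [-0.001  0.007  0.444]
```

Request:
move_arm --motion '[0,0,0,0,0,0.05,0,0,0,0,0,0,0.06,0,0,0,0,0,0,0.06,0,0,0,0,0,0,0.06,0,0,0,0,0,0,0.06,0,0,0,0,0,0,0.06,0,0,0,0,0,0,0.04,0,0,0,0,0,0,0.03,0,0,0,0,0,0,0,0,0,0,0,0,0,0,0,0,0,0,0,0,0,0]'

```text
time: 13.18
tool_pos: [0.4819, -0.2514, 0.1529]
ee_rot: [3.141, -0.0, 0.702]
wrist_force: [0.9, -0.1, -7.9]
width: 0.0218
finger_force: 30.0
```

```bash
python3 - <<'E'
from h import *
import cv2
st([.482,-.251,.142])
s=robot.snapshot("scene")[:,:,::-1];t=robot.snapshot("top")[:,:,::-1]
cv2.imwrite("pics/q1.png",np.hstack([cv2.resize(i,None,fx=4,fy=4,interpolation=cv2.INTER_CUBIC) for i in(s[220:360,275:395],t[180:320,360:440])]))
E
```

```text
t 13.18 pos [ 0.4819 -0.2514  0.1529] rpy [ 3.1407e+00 -2.0000e-04  7.0170e-01] w 0.0218 F [ 0.9 -0.1 -7.9] ff 30.0 q [-0.59  0.09  1.47 -0.    1.58  0.28]
tool shift units [ 0.003 -0.002  0.109]
```

View pics/q1.png

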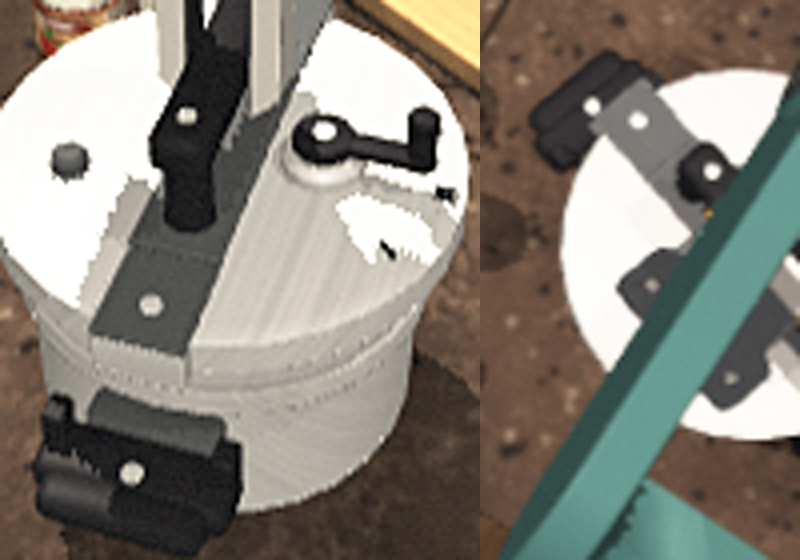

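```bash
python3 - <<'E'
from h import *
from scipy.spatial.transform import Rotation as Ro
np.set_printoptions(precision=4,suppress=True)
T=lambda p:full(np.array(p)-[480,0],(360,180),4);S=lambda p:full(p,(275,220),4)
P=lambda p:full(p,(365,185),5)
obs=[("top",T((711,171)),(0,-.042,.0712)),("top",T((638,120)),(0,-.0843,.022)),
("scene",S((187,115)),(0,.042,.0712)),("scene",S((151,305)),(0,.0843,.022)),("scene",S((324,132)),(-.038,0,.0375))]
def f(v,full6=False):
    R=Ro.from_euler("ZYX",[v[3],*(v[4:] if full6 else (0,0))]).as_matrix()
    return np.concatenate([proj(n,R@np.array(m)+v[:3])[0]-p for n,p,m in obs])
r=least_squares(f,[.482,-.251,.1,np.radians(-139.9)]);print("level",r.x[:3],np.degrees(r.x[3]),r.fun)
r=least_squares(lambda v:f(v,1),np.r_[r.x,0,0]);print("6dof",r.x,np.abs(r.fun).max())
R=Ro.from_euler("ZYX",r.x[3:]).as_matrix()
k=least_squares(lambda X:proj("scene",R@np.array([-.038-.036*np.cos(X[0]),-.036*np.sin(X[0]),.055])+r.x[:3])[0]-S((424,118)),[0.]);print("lever dev",k.x,k.fun)
n,e=tri(P((456,503)),S((131,473)));print("near screw",n,e)
E
```

```text
level [ 0.483  -0.2516  0.1071] -229.368055483661 [ 0.3504 -0.2023 -0.252  -0.0845  0.0971  0.3604 -0.1181  0.023  -0.2039
 -0.3416]
6dof [ 0.4828 -0.253   0.1063 -4.0049  0.0174  0.02  ] 0.17631059450334874
lever dev [-0.0461] [-0.4016 -0.1603]
near screw [ 0.4002 -0.3214  0.0676] 0.14445105107193967
```

The lid is centred within about 1 mm of the pot, aligned within 1°, with its underside at about 107 mm. I'll lower it 10 mm.

Request:
move_arm --motion '[0,0,0,0,0,0.02,0,0,0,0,0,0,0.03,0,0,0,0,0,0,0.03,0,0,0,0,0,0,0.02,0,0,0,0,0,0,0,0,0,0,0,0,0,0,0,0,0,0,0,0,0,0,0,0,0,0,0,0,0,0,0,0,0,0,0,0]'

```text
time: 14.03
tool_pos: [0.4818, -0.2513, 0.1427]
ee_rot: [3.141, -0.0, 0.702]
wrist_force: [-0.0, -1.0, -7.1]
width: 0.022
finger_force: 30.0
```

```bash
python3 - <<'E'
from h import *
st([.4828,-.2518,.143])
o=robot.get_obs()
if abs(o["tool_pos"][2]-.143)<.004 and o["finger_force"]>10: print(robot.close_job())
E
```

```text
t 14.03 pos [ 0.4818 -0.2513  0.1427] rpy [ 3.1411e+00 -1.0000e-04  7.0170e-01] w 0.022 F [-0.  -1.  -7.1] ff 30.0 q [-0.59  0.09  1.49 -0.    1.56  0.28]
tool shift units [ 0.005  0.01  -0.003]
the job is handed in; nothing more can be done
None
```

Job handed in at about 14 s: by my measurements the selector is at two ribs (about 0.75–0.79 rad) and the lid is held level about 1 cm above the pot rim, centred within about 1 mm and lined up with the pot's handles within about 1°; no verdict was returned.

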